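# Find the full parts case by feel and dock it

### The arm

A 6-joint arm with a two-finger parallel gripper is mounted at the origin on a cart in front of the work surface, level with it; the furniture and walls round the work are solid. World frame = base frame: x ahead of the robot, y to its left, z up, the work surface at z = 0. Lengths are in m, angles in rad, forces in N, time in s.
With the tool pointing down it reaches from about 0.325 to 0.75 m from the base axis. Payload 7.6 kg.
Tool frame: the origin (TCP) lies at the very end of the fingers, on their centre line; the grasp point (between the pads) lies 19 mm behind it; z points along the fingers, y is the direction in which the jaws open and shut (so a half turn about z gives the same grasp; the last joint's range is limited). The gripper opens to 85 mm and grips with 20 to 120 N. Pads are 22 mm wide; open, the fingers measure 114 mm over their backs; the gripper's body (76 mm by 85 mm) begins 54 mm behind the grasp point. The pads swing forward as they close: fully open they stand 13 mm farther back than shut.
Start: joints at [-1.317, 0.052, 1.401, -0, 1.689, -0.07], TCP at [0.167, -0.498, 0.231] pointing down, gripper open.
Joint ranges: [-2.9, 2.9], [-0.91, 2.17], [0.12, 2.37], [-1.06, 4.2], [0.26, 2.73], [-2.93, 2.93]. Speed limits (rad/s): [2.57, 2.57, 3.01, 3.14, 3.14, 3.14].

### API

Orientations are given as a rotation vector (axis times angle).
In Python, from plant import readout, grab_frame, ticket gives the robot as it stands.
- The arm moves only by the tool play_rows, never from a script. Its argument "deltas" is a list of rows, each an object with "gripper": the opening in per cent of the stroke, from 0 (shut) to 100 (fully open); "dp": the shift along the tool's x, y, z in m, a list of three; "roll": the turn about the tool's z in degrees. A call has 1 to 20 rows; each row shifts and turns the commanded pose from where the row before left it, along the tool's axes as they then stand; what a row does not reach is not made up. A row lasts 1/8 s, in which the tool goes at most 62.5 mm and 10.7 degrees, less where a joint would pass 70% of its speed; a pose out of reach is approached as far as the arm can. A call is refused whole if a number of a shift passes 0.0625 or a number of a turn 10.7, either way. A call with a gripper value outside its range is refused whole. The fingers move at their own pace and stop on an object; "newtons" is the grip in N (left out, the last holds). Time passes only in rows, so rows that do not move let the fingers close. It gives the time, the measured TCP pose, the force and the opening at its end, in the units of the state.
- readout.get_state(): the state, without advancing time (a new reading comes with each control period).
- grab_frame(name): name is "side" or "top"; returns a dict with "image" (480x640x3 uint8, red, green, blue), "z_map" (480x640 float32, m along the optical axis (not along the pixel's ray), 0 where there is no reading), "fx", "fy", "cx", "cy" (pixels), "rvec" (rotation vector, rad) and "tvec" (3), from world to camera coordinates, as OpenCV has them. Camera axes: x right, y down, z forward; pixel columns grow to the right and rows downward; lengths in m; the calibration is good to about 2 mm. A picture is of the moment at which its call begins.
- ticket.hand_in(): hands the job in, once; it reports no verdict.
The state is a dict: "time": time; "joints": joint angles; "dq": joint speeds; "effort": joint torques, N m; "eef_pos": TCP position; "eef_rot": TCP orientation; "contact_force": force on the tool from outside, world axes, zero at the start; "ft_torque": the same for the moment, N m; "opening": finger opening in m.
Only numpy, scipy, OpenCV 4.12 (cv2) and the standard library are available. Lean on these libraries where they do the work, as an engineer would, in place of code of your own. Each camera call takes 0.05 s, during which the arm holds its last target.

### The job

One of the three identical parts cases is full and the other two are empty: find the full one by lifting the handle end of the cases, one at a time, just a little (under 10 degrees) to feel the weight, with the other end staying on the desk. Then slide the full case along the desk, never lifting it clear, into the dock, handle end last, and push it gently home against the end stop under the lip; let go. Leave the empty cases flat where they stood, be gentle with cases and dock, and do not disturb the dish, the bottle and the tape.

Things in the scene. Friction and masses are not known exactly. Their poses are not given: they have to be found in the camera images.
- case_a: one of three look-alike closed cases, grey with blue lid, 84 (its x) x 56 (y) x 40 mm high; origin under its middle, z up. A black handle tab, 10 mm thick (y), 26 mm long (x), stands on the lid at the -x end, its top 70 mm above the desk. Unseen, at random: one case is full, 0.55 to 0.8 kg (3 to 5 N at the tab lift that end), two are empty, under 0.2 kg (1 to 2 N). Contents are centred
- case_a_grip (a point): middle of that case's handle tab, 26 mm behind (-x of) the case's middle, 58 mm above the desk, 18 mm above the lid. The tab pivots freely by 0.5 rad either way about a pin along the case's y at lid height (40 mm); a weak spring keeps it upright. Fingers must stay above the lid
- case_a_toe (a point): middle of the bottom edge of that case at its +x end (42 mm from its middle, at desk height), the edge it pivots on when the handle end is lifted
- case_b: one of three look-alike closed cases, grey with blue lid, 84 (its x) x 56 (y) x 40 mm high; origin under its middle, z up. A black handle tab, 10 mm thick (y), 26 mm long (x), stands on the lid at the -x end, its top 70 mm above the desk. Unseen, at random: one case is full, 0.55 to 0.8 kg (3 to 5 N at the tab lift that end), two are empty, under 0.2 kg (1 to 2 N). Contents are centred
- case_b_grip (a point): middle of that case's handle tab, 26 mm behind (-x of) the case's middle, 58 mm above the desk, 18 mm above the lid. The tab pivots freely by 0.5 rad either way about a pin along the case's y at lid height (40 mm); a weak spring keeps it upright. Fingers must stay above the lid
- case_b_toe (a point): middle of the bottom edge of that case at its +x end (42 mm from its middle, at desk height), the edge it pivots on when the handle end is lifted
- case_c: one of three look-alike closed cases, grey with blue lid, 84 (its x) x 56 (y) x 40 mm high; origin under its middle, z up. A black handle tab, 10 mm thick (y), 26 mm long (x), stands on the lid at the -x end, its top 70 mm above the desk. Unseen, at random: one case is full, 0.55 to 0.8 kg (3 to 5 N at the tab lift that end), two are empty, under 0.2 kg (1 to 2 N). Contents are centred
- case_c_grip (a point): middle of that case's handle tab, 26 mm behind (-x of) the case's middle, 58 mm above the desk, 18 mm above the lid. The tab pivots freely by 0.5 rad either way about a pin along the case's y at lid height (40 mm); a weak spring keeps it upright. Fingers must stay above the lid
- case_c_toe (a point): middle of the bottom edge of that case at its +x end (42 mm from its middle, at desk height), the edge it pivots on when the handle end is lifted
- dock: fixed dock: two aluminium rails 22 mm high along its x, 64 mm apart inside (4 mm play each side of a case), 62 mm long, then a flared mouth about 86 mm wide starting 87 mm before the stop; yellow end stop 54 mm high with a lip reaching 12 mm out over the case at 48 mm height. No floor: cases slide on the desk. Its x points from mouth to stop; the case goes in +x end first
- dock_stop (a point): foot of the end stop's inner face, midway between the rails, at desk height; axes as the dock's
- work_desk: the grey desk; its top is the work surface at z = 0
- petri_dish: loose glass dish with small chips, 60 mm across, 14 mm high, beside the dock; origin under its middle; leave alone
- amber_bottle: loose amber dropper bottle, 31 mm across, 93 mm high, on the other side of the dock; origin under its middle; leave alone
- tape: loose roll of tape lying flat, 104 mm across, 25 mm high, at the left; origin under its middle; leave alone
Things that resemble listed ones, but are neither listed nor needed, are in the scene too. Leave any red or turquoise look-alike of the case_b alone. What is shaped like the case_a but red is not meant.

How it is judged:
By the outcome, as a careful person would: the job done as asked, in the order asked, and still so for the second after the job is handed in, with the robot touching nothing.
It also fails if it takes over 72 s, if anything falls off the work surface, if the arm or the gripper's body presses on something with over 40 N, if the wrist force passes 120 N, or if a joint passes its speed limit or range.

## Working session

There is one attempt and no reset: what is moved stays moved. The work goes in short steps, Python scripts to look and compute and a tool call to move; the robot and the scene stay as the last step left them, time stands still between calls to the robot, and variables do not carry over. Pictures are saved under pics/ and viewed, and the job is handed in when it is done.

Besides the shell and the picture viewer there is one more tool, called as name(argument=value, ...) on one line, values as JSON. play_rows: Moves the arm, as the interface text tells. Its arguments: {"type":"object","properties":{"deltas":{"type":"array"},"newtons":{"type":"number"}},"required":["deltas"]}

```bash
ls; mkdir -p pics
python3 - <<'E'
from plant import readout, grab_frame
import cv2,numpy as np
print(readout.get_state())
for n in("top","side"):
    f=grab_frame(n);cv2.imwrite(f"pics/{n}0.png",f["image"][:,:,::-1]);np.savez(f"{n}0.npz",**f)
    R=cv2.Rodrigues(np.array(f["rvec"]))[0];print(n,f["fx"],f["fy"],f["cx"],f["cy"],-R.T@np.array(f["tvec"]),R)
E
```

```text
pics
{'time': 0.0, 'joints': array([-1.31732793e+00,  5.28551543e-02,  1.40171820e+00,  1.93232372e-05,
        1.68859105e+00, -7.03260819e-02]), 'dq': array([-0.00115931,  0.00012385,  0.00091709, -0.00059136, -0.00067325,
        0.00031082]), 'effort': array([ 1.47777871e-05, -3.81667256e+01, -3.60184193e+01, -2.24476651e-05,
        6.20261620e-03,  2.93093353e-05]), 'eef_pos': array([ 0.166977  , -0.49742763,  0.23046609]), 'eef_rot': array([-3.09896381e+00, -5.06147141e-01,  1.95646773e-04]), 'contact_force': array([-0.72373422, -1.15695318,  0.81059481]), 'ft_torque': array([-0.01451857,  0.00180512,  0.03663963]), 'opening': 0.08531038536722503}
top 507.8666428647121 507.8666428647121 319.7464733485979 237.7403177299634 [0.39036617 0.07446986 0.96713863] [[ 0.02044768 -0.99977394 -0.00582814]
 [-0.99072442 -0.01947863 -0.13448309]
 [ 0.13433916  0.00852394 -0.99089875]]
side 592.1918297834475 592.1918297834475 313.84072662746524 231.6550793464517 [-0.0961399   1.51770073  0.3933597 ] [[-0.89972088 -0.43570111  0.02582407]
 [-0.19837366  0.35550452 -0.91338077]
 [ 0.38878044 -0.82691056 -0.40628646]]
```

View pics/top0.png

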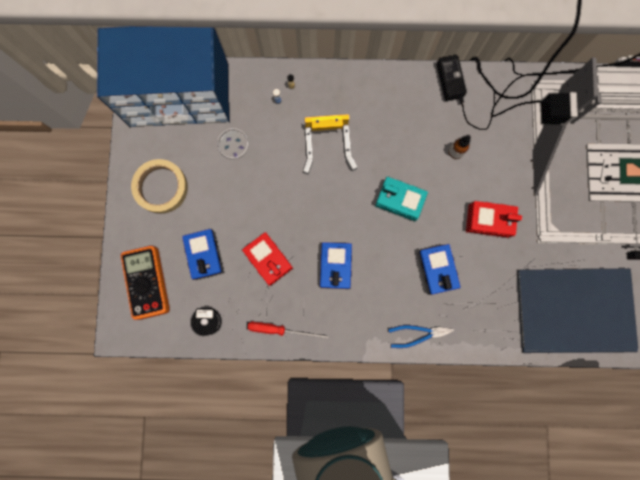

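View pics/side0.png

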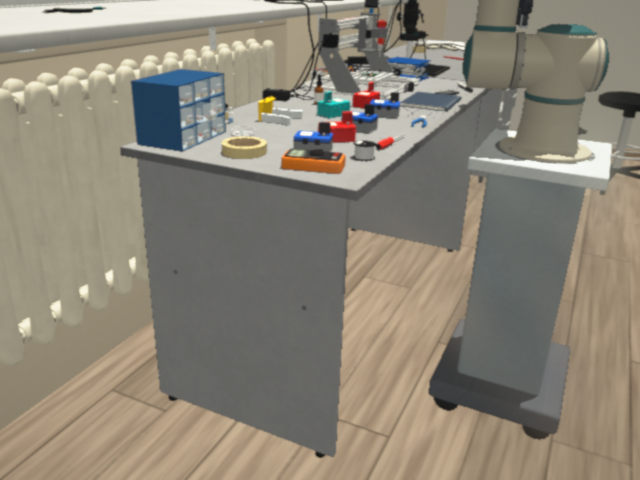

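```bash
cat > h.py <<'E'
import numpy as np,cv2
def load(n):
    f=dict(np.load(n));return f
def cam(f):
    R=cv2.Rodrigues(np.array(f["rvec"]))[0];return R,-R.T@np.array(f["tvec"])
def cloud(f):
    R,C=cam(f);z=f["z_map"];v,u=np.mgrid[:480,:640]
    P=np.stack([(u-f["cx"])/f["fx"]*z,(v-f["cy"])/f["fy"]*z,z],-1)
    W=P@R+C; W[z==0]=np.nan;return W
def onplane(f,u,v,h):
    R,C=cam(f);d=np.stack([(np.asarray(u,float)-f["cx"])/f["fx"],(np.asarray(v,float)-f["cy"])/f["fy"],np.ones(np.shape(u))],-1)@R
    return C+d*((h-C[2])/d[...,2])[...,None]
def masks(im):
    hsv=cv2.cvtColor(im,cv2.COLOR_RGB2HSV);return hsv
E
python3 - <<'E'
from h import *
f=load("top0.npz");im=f["image"];W=cloud(f)
cv2.imwrite("pics/crop1.png",cv2.resize(im[90:330,170:490][:,:,::-1],None,fx=2.5,fy=2.5,interpolation=cv2.INTER_CUBIC))
hsv=cv2.cvtColor(im,cv2.COLOR_RGB2HSV)
b=cv2.inRange(hsv,(105,120,60),(125,255,255))
n,l,s,c=cv2.connectedComponentsWithStats(b)
for i in range(1,n):
    if s[i,4]>150 and s[i,1]>200 and s[i,0]<500:
        m=cv2.dilate((l==i).astype(np.uint8),np.ones((3,3)))
        vv,uu=np.nonzero(l==i); hull=cv2.convexHull(np.stack([uu,vv],1).astype(np.int32))
        mm=np.zeros((480,640),np.uint8);cv2.fillConvexPoly(mm,hull,1)
        zz=W[mm>0][:,2]; 
        P=onplane(f,uu,vv,0.04)[:,:2]
        r=cv2.minAreaRect(P.astype(np.float32)*1000)
        tab=W[(mm>0)&(W[...,2]>0.055)]
        # dark pixels in region
        print(s[i],"lid z med",np.nanmedian(zz),"rect",np.round(cv2.boxPoints(r)).tolist(),r, "tab n",len(tab),tab.mean(0) if len(tab) else None)
E
```

```text
[183 229  39  50 976] lid z med 0.03909321480558181 rect [[435.0, 315.0], [450.0, 260.0], [530.0, 282.0], [515.0, 337.0]] ((482.1905212402344, 298.73040771484375), (83.03202819824219, 56.73204040527344), 15.399112701416016) tab n 105 [0.458369   0.29332136 0.06692789]
[320 243  31  45 951] lid z med 0.0390303698260398 rect [[426.0, 80.0], [426.0, 26.0], [507.0, 27.0], [507.0, 81.0]] ((466.538330078125, 53.48445129394531), (80.93192291259766, 54.748443603515625), 0.7128215432167053) tab n 90 [0.44058805 0.05313912 0.06839049]
[420 245  40  49 975] lid z med 0.03905573774898591 rect [[417.0, -119.0], [431.0, -174.0], [511.0, -155.0], [497.0, -100.0]] ((463.8729553222656, -136.76675415039062), (82.4467544555664, 56.60650634765625), 13.690631866455078) tab n 108 [ 0.43843287 -0.14349071  0.06686815]
[389 325  42  23 271] lid z med 0.0013820844451756242 rect [[318.0, -52.0], [332.0, -123.0], [370.0, -115.0], [355.0, -44.0]] ((343.68310546875, -83.68867492675781), (37.89889144897461, 72.70320892333984), 11.633574485778809) tab n 0 None
```

View pics/crop1.png

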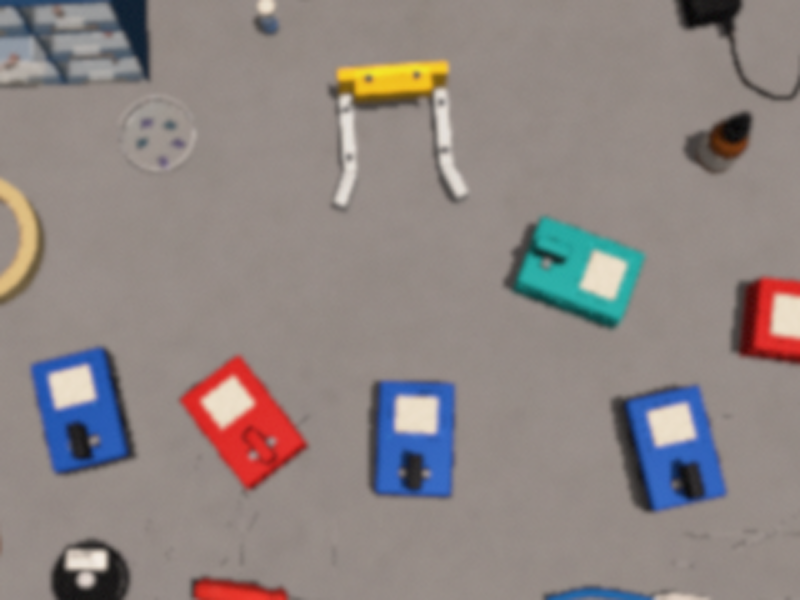

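Run:
```python
from h import *
f=load("top0.npz");im=f["image"];W=cloud(f)
hsv=cv2.cvtColor(im,cv2.COLOR_RGB2HSV)
y=cv2.inRange(hsv,(20,150,120),(32,255,255));y[:, :290]=0;y[:,370:]=0
vv,uu=np.nonzero(y);print(uu.min(),uu.max(),vv.min(),vv.max(),len(uu))
z=W[y>0][:,2];print("yellow z pct",np.nanpercentile(z,[2,10,25,50,75,90,98]))
top=(y>0)&(W[...,2]>0.044)
P=W[top][:,:2].astype(np.float32)*1000;r=cv2.minAreaRect(P);print("yellow top rect",r,np.round(cv2.boxPoints(r),1).tolist(), np.round(np.percentile(P[:,0],[5,95])))
# rails
roi=np.zeros_like(y);roi[115:180,295:365]=1
rl=(roi>0)&(W[...,2]>0.014)&(W[...,2]<0.03)&(y==0)&(hsv[...,2]>150)
n,l,s,c=cv2.connectedComponentsWithStats(rl.astype(np.uint8))
for i in range(1,n):
    if s[i,4]>15:
        vv,uu=np.nonzero(l==i)
        P=onplane(f,uu,vv,0.022)[:,:2]*1000
        print(s[i],np.nanmedian(W[l==i][:,2]))
        for lo in range(560,720,8):
            q=P[(P[:,0]>=lo)&(P[:,0]<lo+8)]
            if len(q): print(lo,len(q),q[:,1].min().round(1),q[:,1].mean().round(1),q[:,1].max().round(1))
cv2.imwrite("pics/dock0.png",cv2.resize(im[105:185,290:370][:,:,::-1],None,fx=7,fy=7,interpolation=cv2.INTER_CUBIC))
g=load("side0.npz")["image"];cv2.imwrite("pics/side_dock0.png",cv2.resize(g[70:170,220:420][:,:,::-1],None,fx=4,fy=4,interpolation=cv2.INTER_CUBIC))
```

```text
305 348 115 128 489
yellow z pct [0.01052386 0.03340774 0.05029927 0.0518688  0.05326329 0.05432418
 0.05556946]
yellow top rect ((735.6646118164062, 73.8090591430664), (22.09621810913086, 81.29940795898438), 5.115468502044678) [[721.0, 113.30000305175781], [728.2999877929688, 32.29999923706055], [750.2999877929688, 34.29999923706055], [743.0, 115.30000305175781]] [726. 746.]
[343 125  14  44 220] 0.020642338464569865
648 2 19.8 20.8 21.8
656 23 16.0 21.1 27.6
664 25 18.0 25.4 31.5
672 25 23.9 29.6 35.5
680 20 27.8 31.7 35.6
688 14 27.9 32.6 37.6
696 20 30.0 33.8 37.7
704 20 30.1 33.9 37.8
712 21 30.2 35.7 39.9
[303 127  10  45 223] 0.020414929572075358
640 4 107.7 110.6 113.4
648 23 105.9 111.4 117.4
656 22 104.1 109.0 113.8
664 22 102.4 106.8 112.0
672 23 100.6 105.7 110.4
680 18 102.7 106.6 110.5
688 20 102.9 106.8 110.7
696 22 103.1 107.5 112.9
704 19 105.2 109.1 113.0
712 19 105.4 109.5 113.2
```

View pics/dock0.png

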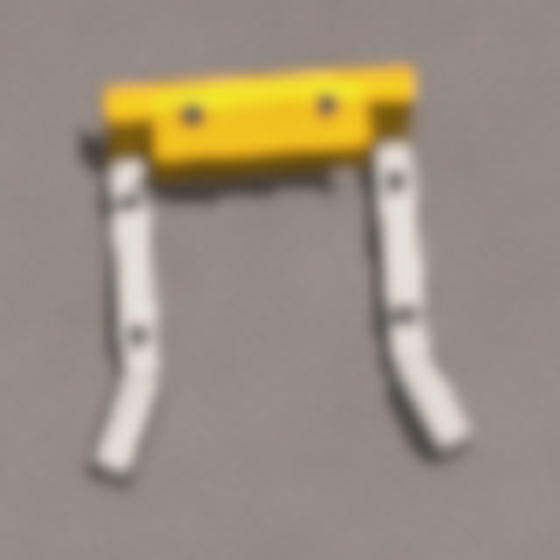

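View pics/side_dock0.png

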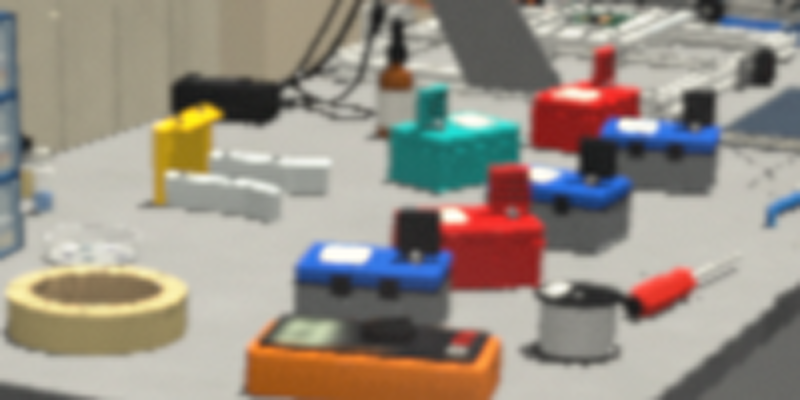

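Candidates: blue cases at px (202,254), (336,265) and (439,268) are the three meant. The red ones at (267,258) and (493,218), and the turquoise one at (402,198), are look-alikes to leave alone. The crop confirms this, and each tab sits 26 mm behind its lid's middle as specified. The dock opens towards the robot, with its stop at about (0.736, 0.074) and a yaw of about 5.2°.

I'll go to the right case first.

```bash
cat >> h.py <<'E'
from plant import readout, grab_frame
from scipy.spatial.transform import Rotation as Ro
def st(): 
    s=readout.get_state();R=Ro.from_rotvec(s["eef_rot"]).as_matrix();return s,R
def to(x,y,z,yaw):
    s,R=st();y0=np.degrees(np.arctan2(R[1,0],R[0,0]))
    print("t",round(s["time"],2),"pos",s["eef_pos"].round(4),"yaw",y0.round(2),"tilt z",R[:,2].round(4),"open",round(s["opening"],4),"F",s["contact_force"].round(2))
    print("dp",(R.T@(np.array([x,y,z])-s["eef_pos"])).round(4),"roll",round(y0-yaw,2))
def force(n=8):
    L=[];T=[]
    for _ in range(n):
        grab_frame("top");s=readout.get_state();L.append(s["contact_force"]);T.append(s["ft_torque"])
    L=np.array(L);print("t",round(s["time"],2),"F",L.mean(0).round(2),"sd",L.std(0).round(2),"T",np.mean(T,0).round(3),"pos",s["eef_pos"].round(4),"open",round(s["opening"],4));return L.mean(0)
E
python3 -c "
from h import *
to(.4386,-.1430,.13,13.7)"
```

```text
t 0.1 pos [ 0.167  -0.4975  0.2305] yaw 18.55 tilt z [-4.0e-04  1.3e-03 -1.0e+00] open 0.0857 F [-0.4   0.25  1.43]
dp [ 0.3703 -0.2495  0.1009] roll 4.85
```

play_rows(deltas=[{"gripper": 40, "dp": [0.02, -0.0135, 0], "roll": 0}, {"gripper": 40, "dp": [0.037, -0.025, 0], "roll": 0}, {"gripper": 40, "dp": [0.042, -0.0285, 0], "roll": 0}, {"gripper": 40, "dp": [0.045, -0.03, 0], "roll": 0}, {"gripper": 40, "dp": [0.045, -0.03, 0], "roll": 0}, {"gripper": 40, "dp": [0.045, -0.03, 0], "roll": 0}, {"gripper": 40, "dp": [0.045, -0.03, 0], "roll": 0}, {"gripper": 40, "dp": [0.04, -0.027, 0], "roll": 0}, {"gripper": 40, "dp": [0.03, -0.021, 0.02], "roll": 0}, {"gripper": 40, "dp": [0.021, -0.0147, 0.03], "roll": 0}, {"gripper": 40, "dp": [0, 0, 0.03], "roll": 2.5}, {"gripper": 40, "dp": [0, 0, 0.02], "roll": 2.35}, {"gripper": 40, "dp": [0, 0, 0], "roll": 0}])

```text
time: 1.72
eef_pos: [0.4373, -0.1428, 0.1295]
eef_rot: [-3.117, -0.375, 0.006]
contact_force: [0.4, 0.2, -0.2]
opening: 0.0343
```

```bash
python3 -c "
from h import *
to(.4386,-.1430,.045,13.7)
f=grab_frame('side');cv2.imwrite('pics/s1.png',cv2.resize(f['image'][60:160,300:440][:,:,::-1],None,fx=5,fy=5,interpolation=cv2.INTER_CUBIC))
force(8)
to(.4386,-.1430,.045,13.7)"
```

```text
t 1.73 pos [ 0.4373 -0.1428  0.1295] yaw 13.73 tilt z [-0.0038  0.0015 -1.    ] open 0.0343 F [ 0.4   0.25 -0.22]
dp [0.0015 0.0007 0.0845] roll 0.03
t 2.17 F [0.14 0.28 0.11] sd [0.54 0.53 0.52] T [-0.009  0.015 -0.023] pos [ 0.4386 -0.1434  0.1318] open 0.0339
t 2.17 pos [ 0.4386 -0.1434  0.1318] yaw 13.7 tilt z [ 8.e-04 -4.e-04 -1.e+00] open 0.0339 F [-0.2   0.47 -0.1 ]
dp [ 0.0001 -0.0005  0.0868] roll 0.0
```

View pics/s1.png

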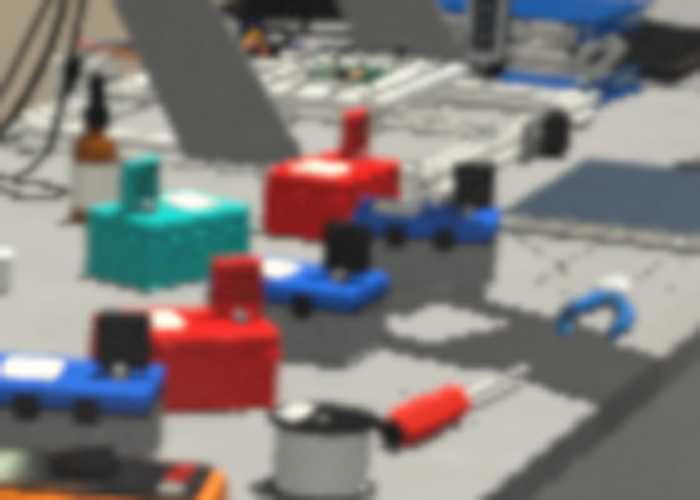

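play_rows(newtons=25, deltas=[{"gripper": 40, "dp": [0, 0, 0.025], "roll": 0}, {"gripper": 40, "dp": [0, 0, 0.025], "roll": 0}, {"gripper": 40, "dp": [0, 0, 0.02], "roll": 0}, {"gripper": 40, "dp": [0, 0, 0.012], "roll": 0}, {"gripper": 40, "dp": [0, 0, 0.0045], "roll": 0}, {"gripper": 40, "dp": [0, 0, 0], "roll": 0}, {"gripper": 40, "dp": [0, 0, 0], "roll": 0}])

```text
time: 3.05
eef_pos: [0.4389, -0.1435, 0.0456]
eef_rot: [3.118, 0.375, 0.002]
contact_force: [0.0, 0.2, 0.3]
opening: 0.0339
```

```bash
python3 -c "
from h import *
force(5)
f=grab_frame('side');cv2.imwrite('pics/s2.png',cv2.resize(f['image'][60:160,300:440][:,:,::-1],None,fx=5,fy=5,interpolation=cv2.INTER_CUBIC))
to(.4386,-.1430,.045,13.7)"
```

```text
t 3.3 F [-0.34  0.    0.09] sd [0.69 0.27 0.27] T [-0.009 -0.016 -0.012] pos [ 0.4385 -0.1434  0.0451] open 0.0343
t 3.35 pos [ 0.4385 -0.1434  0.045 ] yaw 13.7 tilt z [ 3.e-04 -2.e-04 -1.e+00] open 0.0338 F [ 0.25 -0.07  0.58]
dp [ 0.0002 -0.0003 -0.    ] roll 0.0
```

View pics/s2.png

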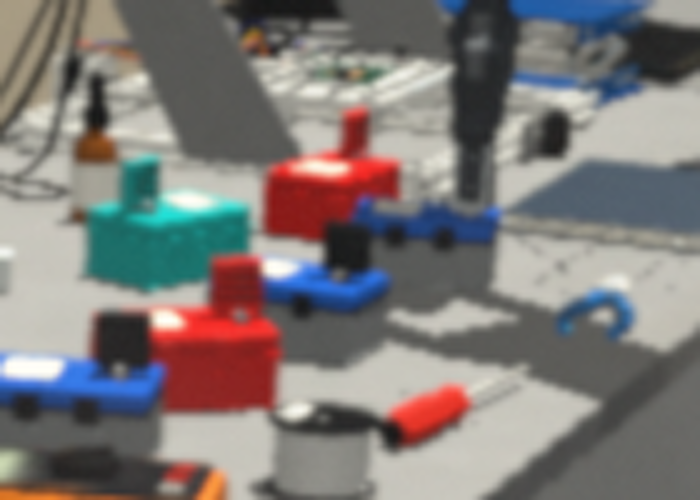

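play_rows(deltas=[{"gripper": 25, "dp": [0, 0, 0], "roll": 0}, {"gripper": 18, "dp": [0, 0, 0], "roll": 0}, {"gripper": 14, "dp": [0, 0, 0], "roll": 0}, {"gripper": 10, "dp": [0, 0, 0], "roll": 0}, {"gripper": 5, "dp": [0, 0, 0], "roll": 0}, {"gripper": 0, "dp": [0, 0, 0], "roll": 0}, {"gripper": 0, "dp": [0, 0, 0], "roll": 0}])

```text
time: 4.22
eef_pos: [0.4383, -0.1433, 0.0447]
eef_rot: [-3.119, -0.375, 0.0]
contact_force: [-0.2, 0.4, -0.8]
opening: 0.0098
```

```bash
python3 -c "
from h import *
force(8)
to(.4386,-.1430,.045,13.7)"
```

```text
t 4.62 F [ 0.13 -0.33 -1.02] sd [0.58 0.58 0.33] T [-0.051 -0.011 -0.035] pos [ 0.4384 -0.1433  0.0448] open 0.0097
t 4.62 pos [ 0.4384 -0.1433  0.0448] yaw 13.7 tilt z [-1.e-04 -0.e+00 -1.e+00] open 0.0097 F [ 0.83 -0.6  -0.45]
dp [ 0.0003 -0.0002 -0.0002] roll 0.0
```

play_rows(deltas=[{"gripper": 0, "dp": [0.0007, 0, -0.0012], "roll": 0}, {"gripper": 0, "dp": [0.0007, 0, -0.0012], "roll": 0}, {"gripper": 0, "dp": [0.0008, 0, -0.0013], "roll": 0}, {"gripper": 0, "dp": [0.0007, 0, -0.0013], "roll": 0}, {"gripper": 0, "dp": [0, 0, 0], "roll": 0}, {"gripper": 0, "dp": [0, 0, 0], "roll": 0}])

```text
time: 5.38
eef_pos: [0.4412, -0.1426, 0.0498]
eef_rot: [3.119, 0.375, -0.0]
contact_force: [-0.0, -0.0, -1.1]
opening: 0.0095
```

```bash
python3 -c "
from h import *
force(12)
f=grab_frame('side');cv2.imwrite('pics/s3.png',cv2.resize(f['image'][60:160,300:440][:,:,::-1],None,fx=5,fy=5,interpolation=cv2.INTER_CUBIC))
to(.4386,-.1430,.045,13.7)"
```

```text
t 5.97 F [ 0.15  0.14 -1.28] sd [0.28 0.51 0.27] T [ 0.037 -0.033 -0.014] pos [ 0.4412 -0.1426  0.0498] open 0.0096
t 6.03 pos [ 0.4412 -0.1426  0.0498] yaw 13.7 tilt z [ 0.e+00 -1.e-04 -1.e+00] open 0.0097 F [ 0.15  0.11 -1.11]
dp [-0.0026 -0.0002  0.0048] roll 0.0
```

View pics/s3.png

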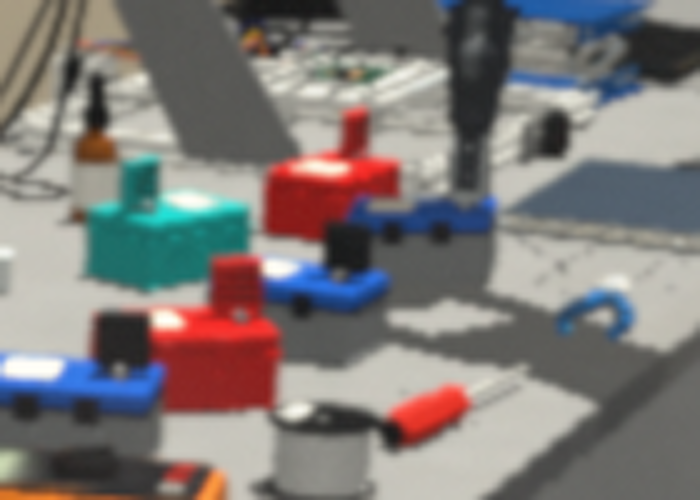

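The case is tilted, with the lid's handle end raised at crop (480,215), and it weighs only 1.3 N, so this one is empty. I'll set it back.

play_rows(deltas=[{"gripper": 0, "dp": [-0.0007, 0, 0.0013], "roll": 0}, {"gripper": 0, "dp": [-0.0008, 0, 0.0013], "roll": 0}, {"gripper": 0, "dp": [-0.0007, 0, 0.0012], "roll": 0}, {"gripper": 0, "dp": [-0.0007, 0, 0.0012], "roll": 0}, {"gripper": 0, "dp": [0, 0, 0.0003], "roll": 0}, {"gripper": 6, "dp": [0, 0, 0], "roll": 0}, {"gripper": 12, "dp": [0, 0, 0], "roll": 0}, {"gripper": 20, "dp": [0, 0, 0], "roll": 0}, {"gripper": 40, "dp": [0, 0, 0], "roll": 0}, {"gripper": 40, "dp": [0, 0, 0], "roll": 0}, {"gripper": 40, "dp": [0, 0, -0.02], "roll": 0}, {"gripper": 40, "dp": [0, 0, -0.035], "roll": 0}, {"gripper": 40, "dp": [0, 0, -0.035], "roll": 0}])

```text
time: 7.65
eef_pos: [0.4382, -0.1432, 0.1354]
eef_rot: [-3.119, -0.375, 0.0]
contact_force: [1.0, -0.4, 0.3]
opening: 0.0342
```

```bash
cat > blue.py <<'E'
from h import *
def blue(f,show=True):
    im=f["image"];hsv=cv2.cvtColor(im,cv2.COLOR_RGB2HSV);W=cloud(f)
    b=cv2.inRange(hsv,(105,120,60),(125,255,255))
    n,l,s,c=cv2.connectedComponentsWithStats(b)
    for i in range(1,n):
        if s[i,4]>150 and s[i,1]>100 and 150<s[i,0]<500:
            vv,uu=np.nonzero(l==i)
            if np.nanmedian(W[vv,uu,2])<.03: continue
            r=cv2.minAreaRect((onplane(f,uu,vv,0.04)[:,:2]*1000).astype(np.float32))
            print(s[i],np.round(r[0],1),np.round(r[1],1),round(r[2],1))
E
python3 -c "
from blue import *
f=grab_frame('top');blue(f);cv2.imwrite('pics/t4.png',f['image'][:,:,::-1])
to(.4405,.0531,.1318,0.7)"
```

```text
[183 229  39  50 978] [482.2 298.9] [83.3 56.8] 15.8
[320 243  32  46 965] [465.7  52.7] [82.4 56.5] 1.1
[419 245  35  35 546] [ 476.  -132.1] [53.9 55. ] 13.7
t 7.7 pos [ 0.4404 -0.144   0.1407] yaw 13.71 tilt z [ 0.0071 -0.003  -1.    ] open 0.0341 F [ 0.79 -0.72  4.66]
dp [ 0.0468 -0.1915  0.0083] roll 13.01
```

View pics/t4.png

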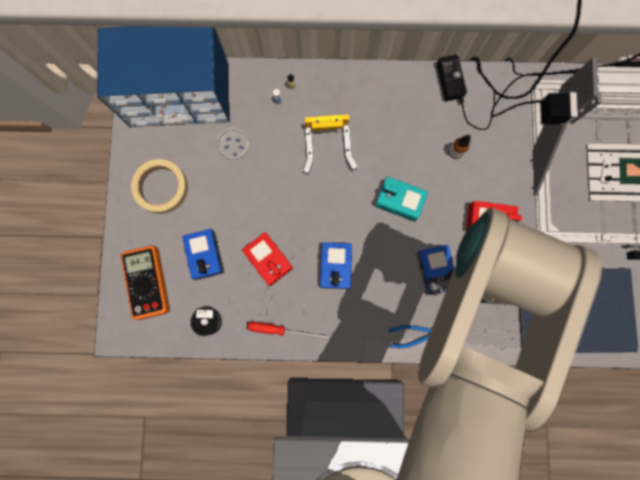

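play_rows(deltas=[{"gripper": 40, "dp": [0.006, -0.0215, 0], "roll": 0}, {"gripper": 40, "dp": [0.01, -0.04, 0], "roll": 0}, {"gripper": 40, "dp": [0.01, -0.04, 0], "roll": 0}, {"gripper": 40, "dp": [0.01, -0.04, 0], "roll": 0}, {"gripper": 40, "dp": [0.007, -0.03, 0], "roll": 0}, {"gripper": 40, "dp": [0.004, -0.02, 0], "roll": 0}, {"gripper": 40, "dp": [0, 0, 0], "roll": 6.5}, {"gripper": 40, "dp": [0, 0, 0], "roll": 6.3}, {"gripper": 40, "dp": [0, 0, 0], "roll": 0}, {"gripper": 40, "dp": [0, 0, 0], "roll": 0}])

```text
time: 8.95
eef_pos: [0.4387, 0.0538, 0.1344]
eef_rot: [3.141, 0.028, -0.0]
contact_force: [-0.7, 0.2, 0.6]
opening: 0.0343
```

```bash
python3 -c "
from blue import *
f=grab_frame('top');blue(f)
to(.4400,.0528,.045,0.9)"
```

```text
[183 229  38  50 977] [482.2 298.7] [83.  56.7] 15.4
[419 245  40  49 975] [ 463.1 -134.8] [82.3 56.9] 13.7
t 9.0 pos [0.4387 0.0538 0.1344] yaw 0.99 tilt z [ 0.e+00 -1.e-04 -1.e+00] open 0.0342 F [ 0.31 -0.21  0.21]
dp [0.0013 0.0011 0.0894] roll 0.09
```

The right case shifted about 2 mm in y when gripped. This implies the camera reads y about 2 mm too high, so I'm correcting for that from here on.

play_rows(deltas=[{"gripper": 40, "dp": [0.002, 0.0032, 0.025], "roll": 0}, {"gripper": 40, "dp": [0, 0, 0.025], "roll": 0}, {"gripper": 40, "dp": [0, 0, 0.023], "roll": 0}, {"gripper": 40, "dp": [0, 0, 0.012], "roll": 0}, {"gripper": 40, "dp": [0, 0, 0.0045], "roll": 0}, {"gripper": 40, "dp": [0, 0, 0], "roll": 0}, {"gripper": 25, "dp": [0, 0, 0], "roll": 0}, {"gripper": 18, "dp": [0, 0, 0], "roll": 0}, {"gripper": 14, "dp": [0, 0, 0], "roll": 0}, {"gripper": 10, "dp": [0, 0, 0], "roll": 0}, {"gripper": 5, "dp": [0, 0, 0], "roll": 0}, {"gripper": 0, "dp": [0, 0, 0], "roll": 0}, {"gripper": 0, "dp": [0, 0, 0], "roll": 0}])

```text
time: 10.62
eef_pos: [0.4409, 0.0509, 0.0454]
eef_rot: [-3.141, -0.025, -0.001]
contact_force: [-2.4, 2.5, 5.9]
opening: 0.0096
```

```bash
python3 -c "
from h import *
force(6)
to(.4408,.0505,.045,0.9)"
```

```text
t 10.93 F [-1.64  2.51  5.44] sd [0.55 0.4  0.42] T [ 0.409  0.345 -0.065] pos [0.4409 0.0509 0.0454] open 0.0095
t 10.93 pos [0.4409 0.0509 0.0454] yaw 0.9 tilt z [ 5.e-04  3.e-04 -1.e+00] open 0.0095 F [-1.96  1.87  4.7 ]
dp [-0.0001  0.0004  0.0004] roll 0.0
```

play_rows(deltas=[{"gripper": 0, "dp": [0.0007, 0, -0.0012], "roll": 0}, {"gripper": 0, "dp": [0.0007, 0, -0.0012], "roll": 0}, {"gripper": 0, "dp": [0.0008, 0, -0.0013], "roll": 0}, {"gripper": 0, "dp": [0.0007, 0, -0.0013], "roll": 0}, {"gripper": 0, "dp": [0, 0, 0], "roll": 0}, {"gripper": 0, "dp": [0, 0, 0], "roll": 0}])

```text
time: 11.68
eef_pos: [0.4437, 0.0507, 0.0499]
eef_rot: [3.141, 0.025, 0.0]
contact_force: [1.6, 0.5, -4.1]
opening: 0.0095
```

```bash
python3 -c "
from h import *
force(12)
f=grab_frame('side');cv2.imwrite('pics/s5.png',cv2.resize(f['image'][60:160,300:440][:,:,::-1],None,fx=5,fy=5,interpolation=cv2.INTER_CUBIC))
to(.4408,.0505,.045,0.9)"
```

```text
t 12.28 F [ 0.91 -0.18 -4.63] sd [0.48 0.68 0.43] T [-0.013 -0.161  0.002] pos [0.4436 0.0507 0.05  ] open 0.0097
t 12.32 pos [0.4436 0.0507 0.05  ] yaw 0.9 tilt z [ 0.e+00 -1.e-04 -1.e+00] open 0.0096 F [ 1.92  0.27 -3.94]
dp [-0.0028  0.0002  0.005 ] roll 0.0
```

View pics/s5.png

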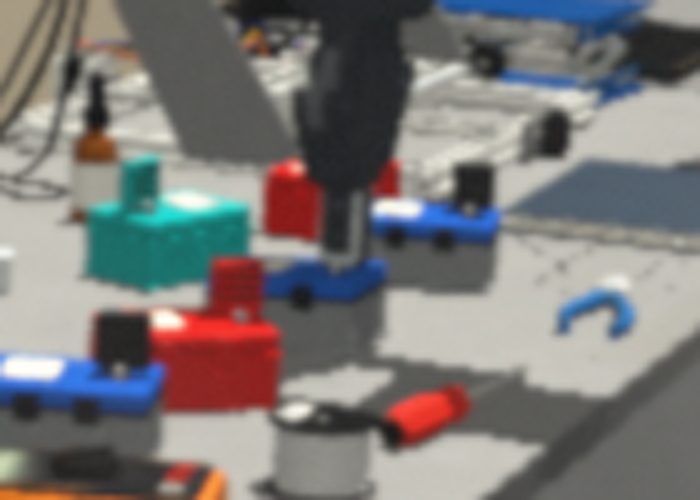

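4.6 N at 4.2° of tilt, inside the 3–5 N range, so the middle case is the full one. I'll lower it flat and start the slide.

play_rows(newtons=35, deltas=[{"gripper": 0, "dp": [-0.0007, 0, 0.0013], "roll": 0}, {"gripper": 0, "dp": [-0.0008, 0, 0.0013], "roll": 0}, {"gripper": 0, "dp": [-0.0007, 0, 0.0012], "roll": 0}, {"gripper": 0, "dp": [-0.0007, 0, 0.0012], "roll": 0}, {"gripper": 0, "dp": [0, 0, 0], "roll": 0}, {"gripper": 0, "dp": [0, 0, 0], "roll": 0}])

```text
time: 13.08
eef_pos: [0.4409, 0.0507, 0.0454]
eef_rot: [3.141, 0.025, 0.0]
contact_force: [-3.8, -0.1, 4.9]
opening: 0.0091
```

```bash
python3 -c "
from h import *
force(4)
to(.5673,.0564,.045,5.2)"
```

```text
t 13.28 F [-4.83 -0.63  5.83] sd [0.5  0.46 0.88] T [-0.081  0.861  0.006] pos [0.4409 0.0507 0.0454] open 0.0093
t 13.28 pos [0.4409 0.0507 0.0454] yaw 0.9 tilt z [ 2.e-04 -1.e-04 -1.e+00] open 0.0093 F [-4.07 -0.08  6.17]
dp [ 0.1265 -0.0037  0.0005] roll -4.3
```

play_rows(deltas=[{"gripper": 0, "dp": [0.0006, 0, -0.0006], "roll": 0}, {"gripper": 0, "dp": [0, 0, 0], "roll": 0}, {"gripper": 0, "dp": [0, 0, 0], "roll": 0}])

```text
time: 13.65
eef_pos: [0.441, 0.0507, 0.0455]
eef_rot: [3.141, 0.025, -0.001]
contact_force: [-5.4, -0.3, 3.5]
opening: 0.0094
```

```bash
python3 -c "
from h import *
force(4)
to(.5673,.0564,.045,5.2)"
```

```text
t 13.85 F [-5.   -0.54  2.28] sd [0.25 0.32 0.56] T [-0.124  0.949 -0.021] pos [0.441  0.0507 0.0454] open 0.0094
t 13.85 pos [0.441  0.0507 0.0454] yaw 0.9 tilt z [-9.e-04 -1.e-04 -1.e+00] open 0.0094 F [-5.21 -0.74  2.65]
dp [ 0.1264 -0.0037  0.0003] roll -4.3
```

play_rows(deltas=[{"gripper": 0, "dp": [0.004, 0, 0], "roll": 0}, {"gripper": 0, "dp": [0.008, -0.0004, 0], "roll": -0.5}, {"gripper": 0, "dp": [0.011, -0.0004, 0], "roll": -0.8}, {"gripper": 0, "dp": [0.011, -0.0004, 0], "roll": -0.8}, {"gripper": 0, "dp": [0.011, 0, 0], "roll": -0.8}, {"gripper": 0, "dp": [0.011, 0, 0], "roll": -0.8}, {"gripper": 0, "dp": [0.011, 0, 0], "roll": -0.6}, {"gripper": 0, "dp": [0.011, 0, 0], "roll": 0}, {"gripper": 0, "dp": [0.008, 0, 0], "roll": 0}, {"gripper": 0, "dp": [0.004, 0, 0], "roll": 0}, {"gripper": 0, "dp": [0, 0, 0], "roll": 0}])

```text
time: 15.22
eef_pos: [0.5314, 0.0571, 0.0455]
eef_rot: [3.138, 0.143, 0.001]
contact_force: [-2.5, -0.2, 0.7]
opening: 0.0091
```

```bash
python3 -c "
from blue import *
force(3)
f=grab_frame('top');np.savez('top6.npz',**f);blue(f);cv2.imwrite('pics/t6.png',f['image'][:,:,::-1])
f=grab_frame('side');np.savez('side6.npz',**f);cv2.imwrite('pics/s6.png',cv2.resize(f['image'][70:170,240:400][:,:,::-1],None,fx=5,fy=5,interpolation=cv2.INTER_CUBIC))
to(.5673,.0564,.045,5.2)"
```

```text
t 15.38 F [-0.92 -0.26 -0.58] sd [0.35 0.24 0.53] T [-0.013  0.152  0.006] pos [0.5314 0.0571 0.0455] open 0.0093
[183 229  39  50 977] [482.2 298.9] [83.3 56.8] 15.8
[419 245  40  49 974] [ 463.2 -134.8] [82.4 56.2] 13.6
t 15.47 pos [0.5314 0.0571 0.0455] yaw 5.2 tilt z [ 0.0011  0.     -1.    ] open 0.0095 F [ 0.39 -0.65 -0.61]
dp [0.0357 0.0039 0.0006] roll 0.0
```

View pics/t6.png

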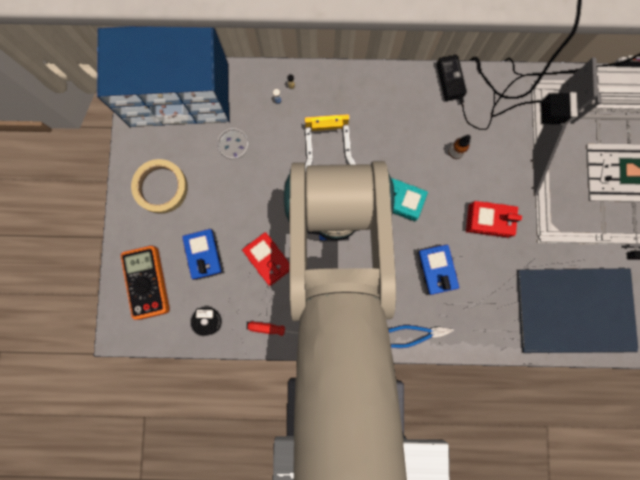

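View pics/s6.png

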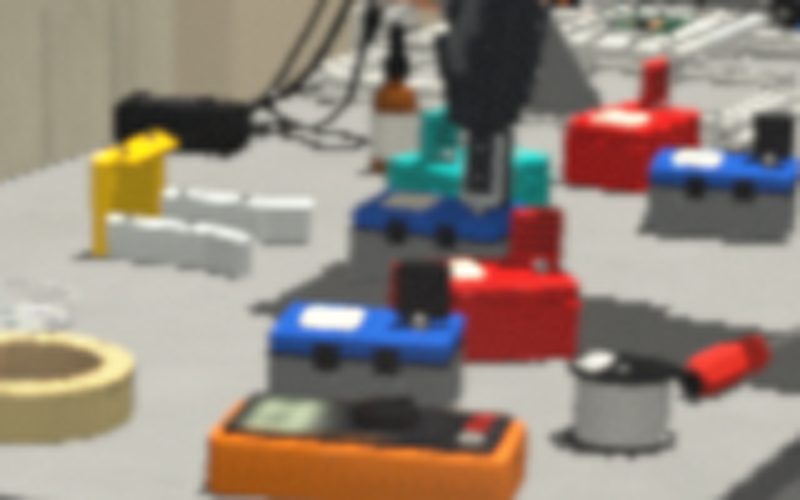

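play_rows(deltas=[{"gripper": 0, "dp": [0.004, 0.0006, 0], "roll": 0}, {"gripper": 0, "dp": [0.008, 0.0008, 0], "roll": 0}, {"gripper": 0, "dp": [0.01, 0.001, 0], "roll": 0}, {"gripper": 0, "dp": [0.01, 0.001, 0], "roll": 0}, {"gripper": 0, "dp": [0.01, 0.0005, 0], "roll": 0}, {"gripper": 0, "dp": [0.009, 0, 0], "roll": 0}, {"gripper": 0, "dp": [0.004, 0, 0], "roll": 0}, {"gripper": 0, "dp": [0, 0, 0], "roll": 0}])

```text
time: 16.48
eef_pos: [0.5863, 0.0581, 0.0455]
eef_rot: [3.138, 0.142, 0.0]
contact_force: [-1.7, 0.3, -0.0]
opening: 0.0094
```

```bash
python3 -c "
from blue import *
force(3)
f=grab_frame('top');np.savez('top7.npz',**f);cv2.imwrite('pics/t7.png',cv2.resize(f['image'][100:200,280:380][:,:,::-1],None,fx=6,fy=6,interpolation=cv2.INTER_CUBIC))
f=grab_frame('side');np.savez('side7.npz',**f);cv2.imwrite('pics/s7.png',cv2.resize(f['image'][70:150,240:370][:,:,::-1],None,fx=6,fy=6,interpolation=cv2.INTER_CUBIC))
to(.6689,.0656,.045,5.2)"
```

```text
t 16.62 F [-1.57 -0.2  -0.1 ] sd [0.86 0.18 0.15] T [-0.081  0.205  0.002] pos [0.5863 0.0582 0.0455] open 0.0094
t 16.73 pos [0.5863 0.0582 0.0455] yaw 5.2 tilt z [ 5.e-04 -1.e-04 -1.e+00] open 0.0093 F [-1.07 -0.26 -1.71]
dp [0.0829 0.0001 0.0006] roll 0.0
```

View pics/t7.png

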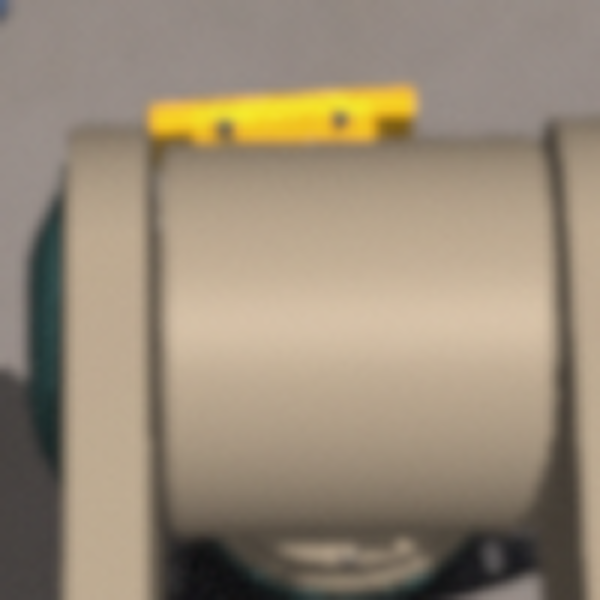

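View pics/s7.png

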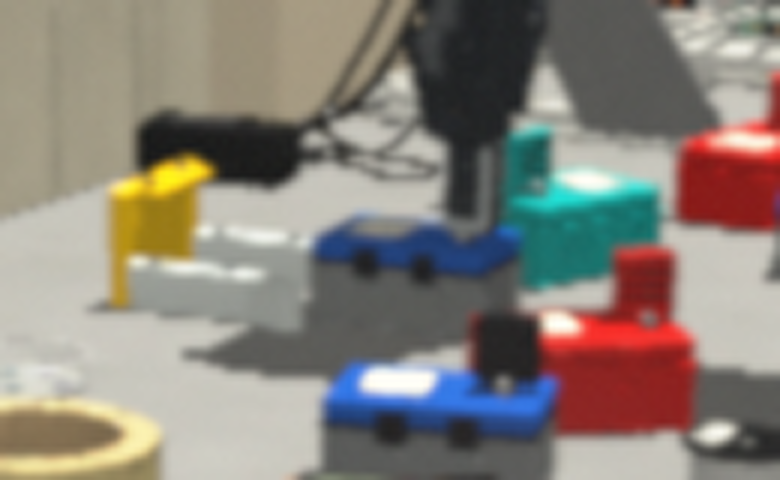

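The top view is hidden by the wrist. The side view shows the toe just entering the mouth at crop (315,270). I'll carry on in small steps and watch the lateral force.

play_rows(deltas=[{"gripper": 0, "dp": [0.003, 0, 0], "roll": 0}, {"gripper": 0, "dp": [0.005, 0, 0], "roll": 0}, {"gripper": 0, "dp": [0.006, 0, 0], "roll": 0}, {"gripper": 0, "dp": [0.006, 0, 0], "roll": 0}, {"gripper": 0, "dp": [0.005, 0, 0], "roll": 0}])

```text
time: 17.35
eef_pos: [0.6114, 0.0605, 0.0455]
eef_rot: [3.138, 0.143, -0.001]
contact_force: [-5.1, 0.2, 2.1]
opening: 0.0096
```

```bash
python3 -c "
from h import *
force(3)
to(.6689,.0656,.045,5.2)"
```

```text
t 17.5 F [-0.03 -0.06 -1.07] sd [0.83 0.69 0.83] T [-0.008  0.008 -0.009] pos [0.612  0.0605 0.0456] open 0.0091
t 17.5 pos [0.612  0.0605 0.0456] yaw 5.2 tilt z [ 1.9e-03  1.0e-04 -1.0e+00] open 0.0091 F [ 0.7   0.75 -1.8 ]
dp [0.0571 0.0001 0.0007] roll 0.0
```

play_rows(deltas=[{"gripper": 0, "dp": [0.005, 0, 0], "roll": 0}, {"gripper": 0, "dp": [0.005, 0, 0], "roll": 0}, {"gripper": 0, "dp": [0.005, 0, 0], "roll": 0}])

```text
time: 17.88
eef_pos: [0.6263, 0.0618, 0.0455]
eef_rot: [3.138, 0.143, -0.001]
contact_force: [-4.4, -0.0, 1.2]
opening: 0.009
```

```bash
python3 -c "
from h import *
force(4)
f=grab_frame('side');np.savez('side8.npz',**f);cv2.imwrite('pics/s8.png',cv2.resize(f['image'][70:150,240:370][:,:,::-1],None,fx=6,fy=6,interpolation=cv2.INTER_CUBIC))
to(.6689,.0656,.045,5.2)"
```

```text
t 18.07 F [ 0.56 -0.29 -2.31] sd [1.18 0.54 0.76] T [-0.03  -0.083  0.01 ] pos [0.6269 0.0619 0.0456] open 0.0094
t 18.12 pos [0.6268 0.0619 0.0456] yaw 5.2 tilt z [ 2.e-03  1.e-04 -1.e+00] open 0.0091 F [ 1.83  0.38 -2.48]
dp [0.0423 0.0001 0.0007] roll 0.0
```

View pics/s8.png

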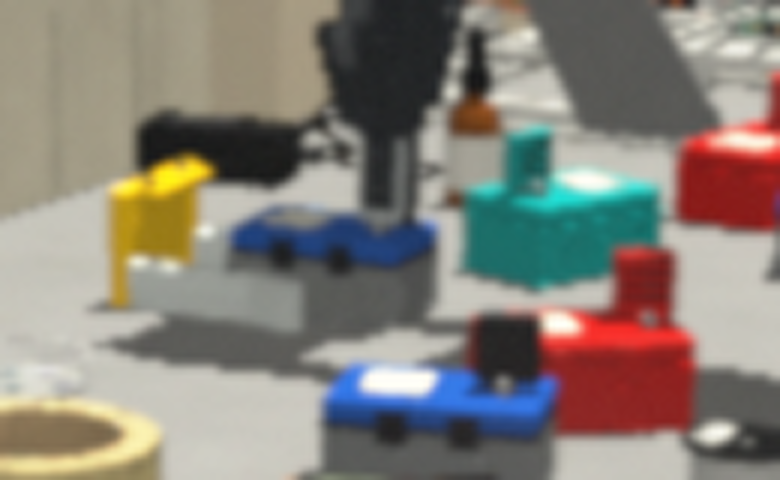

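play_rows(deltas=[{"gripper": 0, "dp": [0.004, 0, 0.0003], "roll": 0}, {"gripper": 0, "dp": [0.005, 0, 0], "roll": 0}, {"gripper": 0, "dp": [0.005, 0, 0], "roll": 0}, {"gripper": 0, "dp": [0.004, 0, 0], "roll": 0}])

```text
time: 18.62
eef_pos: [0.6437, 0.0634, 0.0455]
eef_rot: [3.138, 0.143, -0.002]
contact_force: [-5.0, -1.0, 2.6]
opening: 0.009
```

```bash
python3 -c "
from h import *
force(3)
to(.6689,.0656,.045,5.2)"
```

```text
t 18.77 F [-2.67  0.04  1.85] sd [0.66 0.08 0.38] T [-0.031  0.451 -0.004] pos [0.6442 0.0635 0.0455] open 0.0088
t 18.77 pos [0.6442 0.0635 0.0455] yaw 5.2 tilt z [ 4.e-04 -1.e-04 -1.e+00] open 0.0088 F [-2.82  0.    2.32]
dp [0.0248 0.0001 0.0005] roll 0.0
```

play_rows(deltas=[{"gripper": 0, "dp": [0.004, 0, 0], "roll": 0}, {"gripper": 0, "dp": [0.005, 0, 0], "roll": 0}, {"gripper": 0, "dp": [0.005, 0, 0], "roll": 0}, {"gripper": 0, "dp": [0.003, 0, 0], "roll": 0}])

```text
time: 19.27
eef_pos: [0.6607, 0.0649, 0.0455]
eef_rot: [3.138, 0.143, -0.002]
contact_force: [-5.5, -0.0, 2.7]
opening: 0.0093
```

```bash
python3 -c "
from h import *
force(3)
f=grab_frame('side');np.savez('side9.npz',**f);cv2.imwrite('pics/s9.png',cv2.resize(f['image'][70:150,240:370][:,:,::-1],None,fx=6,fy=6,interpolation=cv2.INTER_CUBIC))
to(.6689,.0656,.045,5.2)"
```

```text
t 19.43 F [-4.15 -0.21  2.51] sd [0.25 0.29 0.38] T [-0.094  0.719  0.006] pos [0.661  0.065  0.0455] open 0.0092
t 19.48 pos [0.661  0.065  0.0456] yaw 5.2 tilt z [ 4.e-04 -1.e-04 -1.e+00] open 0.0095 F [-4.11  0.21  2.65]
dp [0.0079 0.0001 0.0006] roll 0.0
```

View pics/s9.png

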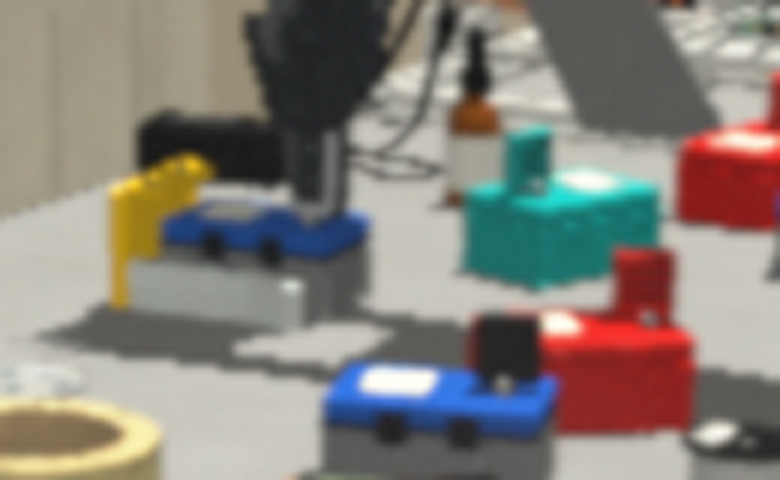

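Toe under the lip, about 8 mm to go, lateral force nil. Now creeping in 1–1.5 mm rows.

play_rows(deltas=[{"gripper": 0, "dp": [0.0015, 0, 0], "roll": 0}, {"gripper": 0, "dp": [0.0015, 0, 0], "roll": 0}, {"gripper": 0, "dp": [0.0015, 0, 0], "roll": 0}, {"gripper": 0, "dp": [0.001, 0, 0], "roll": 0}])

```text
time: 19.98
eef_pos: [0.666, 0.0654, 0.0455]
eef_rot: [3.138, 0.143, -0.002]
contact_force: [-6.2, -0.8, 3.3]
opening: 0.0086
```

```bash
python3 -c "
from h import *
force(2)
to(.6689,.0656,.045,5.2)"
```

```text
t 20.07 F [-5.32 -0.7   3.61] sd [0.13 0.07 0.25] T [-0.111  1.057  0.007] pos [0.6662 0.0655 0.0455] open 0.0093
t 20.07 pos [0.6662 0.0655 0.0455] yaw 5.2 tilt z [-6.e-04 -2.e-04 -1.e+00] open 0.0093 F [-5.19 -0.64  3.35]
dp [0.0028 0.0001 0.0005] roll 0.0
```

play_rows(deltas=[{"gripper": 0, "dp": [0.001, 0, 0], "roll": 0}])

```text
time: 20.2
eef_pos: [0.667, 0.0655, 0.0455]
eef_rot: [3.138, 0.143, -0.002]
contact_force: [-5.7, -1.3, 3.7]
opening: 0.0092
```

play_rows(deltas=[{"gripper": 0, "dp": [0.001, 0, 0], "roll": 0}])

```text
time: 20.32
eef_pos: [0.668, 0.0656, 0.0455]
eef_rot: [3.138, 0.143, -0.002]
contact_force: [-6.2, -0.4, 4.1]
opening: 0.0092
```

```bash
python3 -c "
from h import *
force(3)
to(.6689,.0656,.045,5.2)"
```

```text
t 20.48 F [-5.64 -0.39  3.92] sd [0.35 0.72 0.56] T [-0.108  1.018  0.03 ] pos [0.6681 0.0656 0.0455] open 0.0091
t 20.48 pos [0.6681 0.0656 0.0455] yaw 5.2 tilt z [-6.e-04 -2.e-04 -1.e+00] open 0.0091 F [-5.2  -0.08  4.15]
dp [0.0008 0.0001 0.0005] roll 0.0
```

play_rows(deltas=[{"gripper": 0, "dp": [0.0008, 0, 0], "roll": 0}])

```text
time: 20.6
eef_pos: [0.6688, 0.0657, 0.0455]
eef_rot: [3.138, 0.143, -0.002]
contact_force: [-6.1, -1.2, 4.7]
opening: 0.0094
```

play_rows(deltas=[{"gripper": 0, "dp": [0.0008, 0, 0], "roll": 0}])

```text
time: 20.72
eef_pos: [0.6696, 0.0658, 0.0455]
eef_rot: [3.138, 0.142, -0.002]
contact_force: [-6.4, -0.2, 4.6]
opening: 0.009
```

```bash
python3 -c "
from h import *
force(3)
f=grab_frame('side');np.savez('side10.npz',**f);cv2.imwrite('pics/s10.png',cv2.resize(f['image'][80:140,245:325][:,:,::-1],None,fx=10,fy=10,interpolation=cv2.INTER_CUBIC))
to(.6689,.0656,.045,5.2)"
```

```text
t 20.88 F [-6.1  -0.58  4.06] sd [0.27 0.58 0.2 ] T [-0.109  1.123 -0.025] pos [0.6696 0.0658 0.0455] open 0.0093
t 20.93 pos [0.6696 0.0657 0.0455] yaw 5.2 tilt z [-8.e-04 -2.e-04 -1.e+00] open 0.0091 F [-6.11 -1.11  3.72]
dp [-0.0007  0.0001  0.0005] roll 0.0
```

View pics/s10.png

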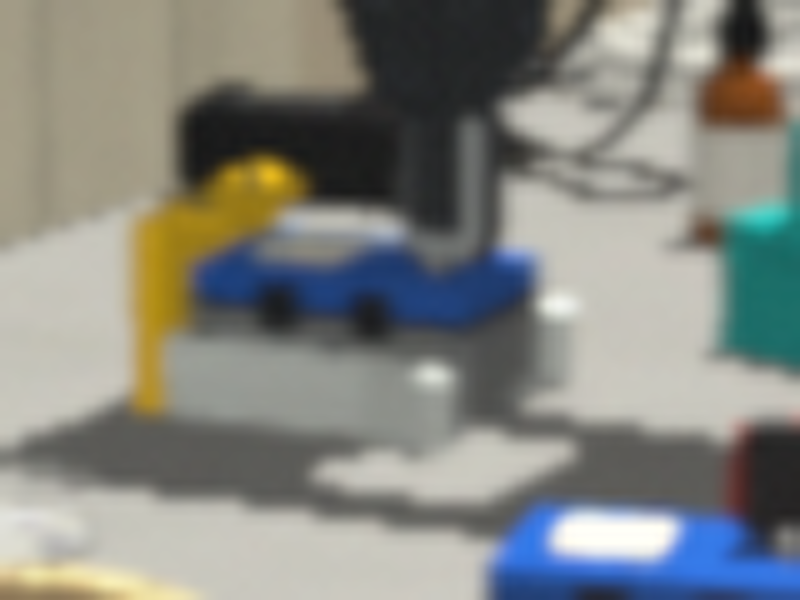

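play_rows(deltas=[{"gripper": 0, "dp": [0.0008, 0, 0], "roll": 0}])

```text
time: 21.05
eef_pos: [0.6697, 0.0658, 0.0455]
eef_rot: [3.138, 0.143, -0.005]
contact_force: [-11.9, -1.2, 8.0]
opening: 0.0091
```

play_rows(deltas=[{"gripper": 0, "dp": [0.0008, 0, 0], "roll": 0}])

```text
time: 21.18
eef_pos: [0.67, 0.0658, 0.0455]
eef_rot: [3.138, 0.143, -0.007]
contact_force: [-15.0, -0.9, 8.4]
opening: 0.0092
```

play_rows(deltas=[{"gripper": 0, "dp": [0.0008, 0, 0], "roll": 0}])

```text
time: 21.3
eef_pos: [0.6705, 0.0658, 0.0454]
eef_rot: [3.138, 0.142, -0.009]
contact_force: [-15.2, -2.0, 7.9]
opening: 0.009
```

```bash
python3 -c "
from h import *
force(3)
to(.6689,.0656,.045,5.2)"
```

```text
t 21.45 F [-13.49  -1.81   7.94] sd [0.54 0.15 0.26] T [-0.261  2.567 -0.05 ] pos [0.6705 0.0658 0.0454] open 0.0087
t 21.45 pos [0.6705 0.0658 0.0454] yaw 5.2 tilt z [-5.2e-03 -6.0e-04 -1.0e+00] open 0.0087 F [-12.72  -1.78   7.99]
dp [-0.0017  0.0001  0.0004] roll -0.0
```

The force stepped from 6 to 12–15 N at x = 0.670, so the case is against the stop. I'll relax the push and then let go.

play_rows(deltas=[{"gripper": 0, "dp": [-0.0006, 0, -0.0002], "roll": 0}, {"gripper": 0, "dp": [-0.0006, 0, -0.0002], "roll": 0}, {"gripper": 0, "dp": [0, 0, 0], "roll": 0}])

```text
time: 21.82
eef_pos: [0.6704, 0.0658, 0.0455]
eef_rot: [3.138, 0.142, -0.003]
contact_force: [-7.0, -0.4, 3.2]
opening: 0.0091
```

```bash
python3 -c "
from h import *
force(3)
to(.6689,.0656,.045,5.2)"
```

```text
t 21.98 F [-6.73 -0.32  3.03] sd [0.39 0.18 0.19] T [-0.114  1.217 -0.035] pos [0.6704 0.0658 0.0454] open 0.0091
t 21.98 pos [0.6704 0.0658 0.0454] yaw 5.2 tilt z [-2.1e-03 -3.0e-04 -1.0e+00] open 0.0091 F [-7.16 -0.54  2.89]
dp [-0.0015  0.0001  0.0004] roll -0.0
```

play_rows(deltas=[{"gripper": 0, "dp": [-0.0006, 0, 0], "roll": 0}, {"gripper": 0, "dp": [0, 0, 0], "roll": 0}, {"gripper": 6, "dp": [0, 0, 0], "roll": 0}, {"gripper": 12, "dp": [0, 0, 0], "roll": 0}, {"gripper": 18, "dp": [0, 0, 0], "roll": 0}, {"gripper": 26, "dp": [0, 0, 0], "roll": 0}, {"gripper": 34, "dp": [0, 0, 0], "roll": 0}, {"gripper": 34, "dp": [0, 0, 0], "roll": 0}, {"gripper": 34, "dp": [0, 0, 0], "roll": 0}, {"gripper": 34, "dp": [0, 0, -0.015], "roll": 0}, {"gripper": 34, "dp": [0, 0, -0.03], "roll": 0}, {"gripper": 34, "dp": [0, 0, -0.04], "roll": 0}, {"gripper": 34, "dp": [0, 0, -0.04], "roll": 0}, {"gripper": 34, "dp": [0, 0, -0.02], "roll": 0}, {"gripper": 34, "dp": [-0.02, 0, 0], "roll": 0}, {"gripper": 34, "dp": [-0.05, 0, 0], "roll": 0}, {"gripper": 34, "dp": [-0.05, 0, 0], "roll": 0}, {"gripper": 34, "dp": [-0.05, 0, 0], "roll": 0}])

```text
time: 24.22
eef_pos: [0.4995, 0.0503, 0.1903]
eef_rot: [3.138, 0.143, -0.001]
contact_force: [-0.2, 0.0, 0.2]
opening: 0.0293
```

```bash
python3 -c "
from blue import *
f=grab_frame('top');np.savez('top11.npz',**f);blue(f);cv2.imwrite('pics/t11.png',f['image'][:,:,::-1])
f=grab_frame('side');np.savez('side11.npz',**f);cv2.imwrite('pics/s11.png',cv2.resize(f['image'][80:140,245:325][:,:,::-1],None,fx=10,fy=10,interpolation=cv2.INTER_CUBIC))
to(.6689,.0656,.045,5.2)"
```

```text
[314 128  30  22 345] [705.8  69.8] [41.2 54.9] 1.3
[183 229  39  50 977] [482.2 298.8] [83.  56.6] 15.4
[420 245  39  49 965] [ 463.1 -134.9] [82.3 56.2] 13.6
t 24.32 pos [0.497  0.0503 0.1893] yaw 5.21 tilt z [-4.1e-03 -2.0e-04 -1.0e+00] open 0.0289 F [-0.07  0.23 -0.13]
dp [0.1732 0.0004 0.1436] roll 0.01
```

View pics/t11.png

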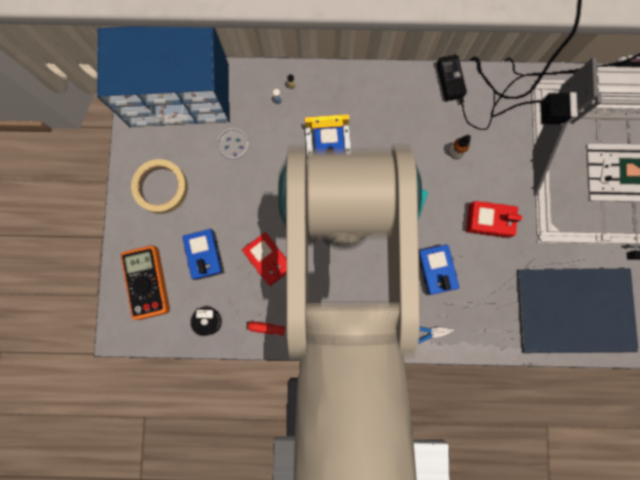

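View pics/s11.png

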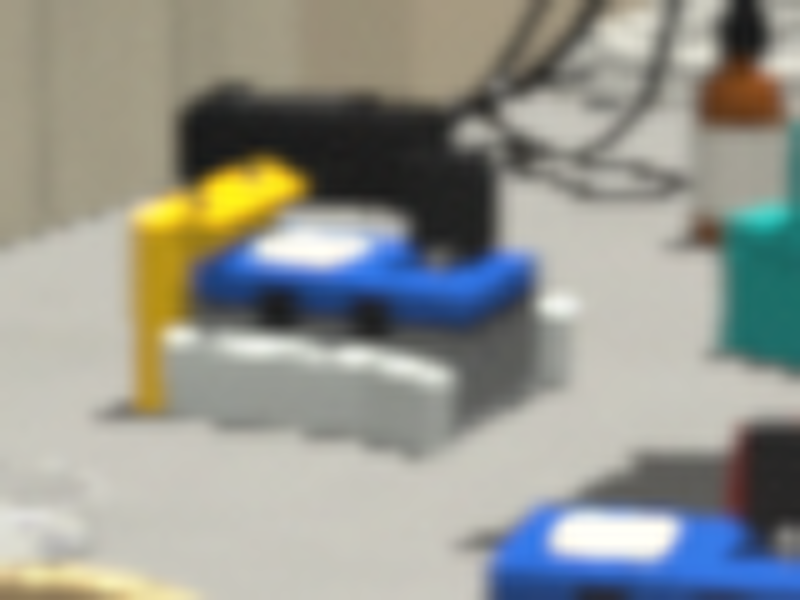

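play_rows(deltas=[{"gripper": 34, "dp": [-0.02, 0.02, 0], "roll": 0}, {"gripper": 34, "dp": [-0.02, 0.04, 0], "roll": 0}, {"gripper": 34, "dp": [-0.02, 0.045, 0], "roll": 0}, {"gripper": 34, "dp": [-0.02, 0.045, 0], "roll": 0}, {"gripper": 34, "dp": [0, 0.045, 0], "roll": 0}, {"gripper": 34, "dp": [0, 0.045, 0], "roll": 0}, {"gripper": 34, "dp": [0, 0.02, 0], "roll": 0}, {"gripper": 34, "dp": [0, 0, 0], "roll": 0}])

```text
time: 25.32
eef_pos: [0.4454, -0.2163, 0.1904]
eef_rot: [-3.138, -0.14, 0.001]
contact_force: [0.2, 0.3, -0.3]
opening: 0.0291
```

```bash
python3 -c "
from blue import *
f=grab_frame('top');np.savez('top12.npz',**f);blue(f);cv2.imwrite('pics/t12.png',f['image'][:,:,::-1])
cv2.imwrite('pics/t12c.png',cv2.resize(f['image'][105:185,290:370][:,:,::-1],None,fx=7,fy=7,interpolation=cv2.INTER_CUBIC))
W=cloud(f);m=(W[...,2]>.062)&(W[...,2]<.075);m[:110]=0;m[200:]=0;m[:,:310]=0;m[:,350:]=0
print('tab',m.sum(),W[m].mean(0))
# compare the loose things with the first frame
a=load('top0.npz')['image']
for n,(u,v,r) in dict(dish=(234,144,22),bottle=(460,147,16),tape=(159,186,32),turq=(402,198,28),red2=(493,218,30),red1=(267,258,28)).items():
    d=np.abs(a[v-r:v+r,u-r:u+r].astype(int)-f['image'][v-r:v+r,u-r:u+r]).max(-1);print(n,(d>40).sum())
print(readout.get_state()['contact_force'].round(2))"
```

```text
[314 128  32  40 785] [688.3  68. ] [75.8 55.9] 4.9
[183 229  38  50 976] [482.2 298.7] [83.  56.7] 15.4
[419 245  39  50 934] [ 461.9 -134.9] [83.2 56.5] 13.2
tab 86 [0.66922916 0.06634952 0.06801375]
dish 0
bottle 0
tape 0
turq 166
red2 50
red1 0
[0.41 0.12 0.64]
```

View pics/t12.png

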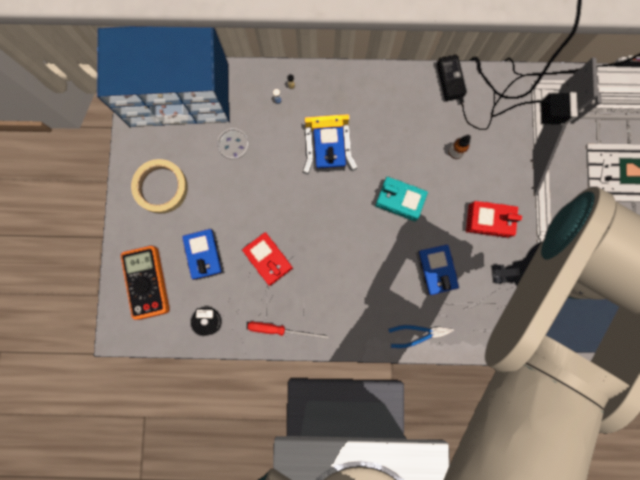

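View pics/t12c.png

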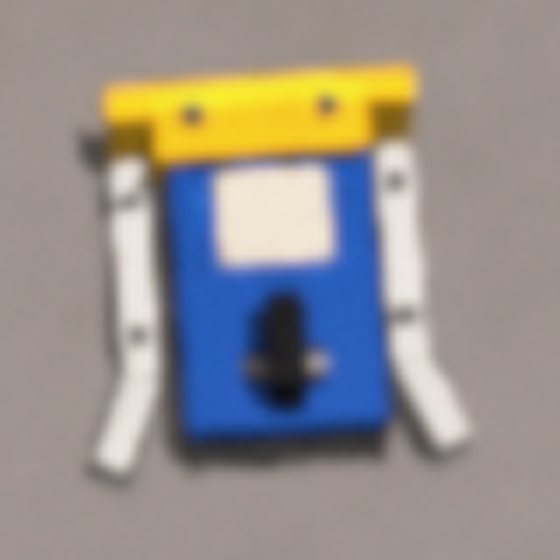

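```bash
python3 -c "
from plant import ticket
print(ticket.hand_in())"
```

```text
the job is handed in; nothing more can be done
None
```

The full case is in the dock, handle end last and seated against the end stop, and I let go and handed the job in at about 25 s.

- **Finding it:** I lifted the handle ends about 4°, one case at a time. The right case took 1.3 N, so it is empty. The middle one took 4.6 N, so it is the full one. I did not lift the left case, because exactly one is full and 4.6 N fits only that.
- **Docking:** I slid the middle case flat along the desk, with almost no sideways force between the rails. At the stop the push rose from 6 N to a peak of about 15 N as the arm stalled. I eased off before opening the fingers.

**Last checks:**
- **Docked case:** the top view shows it between the rails with its toe under the lip, at 4.9° yaw against about 5.2° for the dock. Measured from the picture, its front edge comes out about 2 mm short of the stop. That is within calibration error, and the push force is what shows it is home.
- **Loose things:** the dish, bottle, tape and near red look-alike show no change from the first picture. The turquoise and far red ones changed a little where the arm's shadow and the arm reach, but have not visibly moved.
- **Left case:** untouched.
- **Right case:** flat, but it shifted about 2 mm sideways when the fingers closed on its tab. The camera reads y about 2 mm too high there, which I corrected for afterwards. I left the case where it was.

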